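# Hold the linisher's tension arm down for a new idler wheel

### The arm

A 7-joint arm with a two-finger parallel gripper is mounted at the origin on the work surface. World frame = base frame: x ahead of the robot, y to its left, z up, the work surface at z = 0. Lengths are in m, angles in degrees, forces in N, time in s.
With the tool pointing down it reaches from about 0.425 to 0.875 m from the base axis. Payload 4.7 kg.
Tool frame: the origin (TCP) lies between the finger pads; the fingertips stand 8 mm ahead of it and the grasp point (between the pads) lies 11 mm behind it; x points along the fingers, z is the direction in which the jaws open and shut, and the axes are right-handed (so a half turn about x gives the same grasp; the last joint's range is limited). The gripper opens to 87 mm and grips with 3 to 60 N. Pads are 19 mm wide; open, the fingers measure 117 mm over their backs; the gripper's body (75 mm by 190 mm) begins 51 mm behind the grasp point.
Start: joints at [64.177, 18.392, -4.016, 83.108, 1.295, 78.541, -3.26], TCP at [0.291, -0.581, 0.199] pointing down, gripper open.
Joint ranges: [-163.93, 163.93], [-17.29, 119.83], [-79.2, 71.16], [3.27, 140.29], [-89.18, 269.18], [5.43, 117.66], [-154.24, 154.24]. Speed limits (degrees/s): [147.25, 147.25, 180, 180, 180, 180, 180].

### API

Orientations are given as [roll, pitch, yaw] about the fixed x, y, z axes, in that order (R = Rz(yaw) Ry(pitch) Rx(roll)).
In Python, from cell import telemetry, vision, sign_off gives the robot as it stands. The module is installed in compiled form; this text tells all that it offers.
- The arm moves only by the tool drive_tool, never from a script. Its arguments are lists of equal length, an entry for each row: "offset": the shift along the tool's x, y, z in m, a list of three; "angular": the turn, a rotation vector about the tool's x, y, z in rad, a list of three. A call has 1 to 10 rows; each row is the pose to reach, as a shift and turn from the pose measured when the call began, along the tool's axes at that moment; what a row does not reach only later rows make up. A row lasts 1/8 s, in which the tool goes at most 62.5 mm and 10.7 degrees, less where a joint would pass 70% of its speed; a pose out of reach is approached as far as the arm can. A call with a gripper value outside its range is refused whole. "fingers" is the closure, from -1 (fully open) to 1 (shut), set as the call begins (left out, the last holds). The fingers move at their own pace and stop on an object; "squeeze" is the grip in N (left out, the last holds). Time passes only in rows, so rows that repeat a pose let the fingers close. It gives the time, the measured TCP pose, the force and the opening at its end, in the units of the state.
- telemetry.get_obs(): the state, without advancing time (a new reading comes with each control period).
- vision.read_camera(name): name is "scene" or "top" or "wrist"; returns a dict with "pixels" (384x512x3 uint8, red, green, blue), "intrinsics" (3x3 intrinsics, pixels), "world_from_camera" (4x4, takes a point from camera to world coordinates); the wrist camera has in their place "T_tool_cam" (4x4, takes a point from camera to tool coordinates, whose origin is the TCP and whose axes are the tool frame's). Camera axes: x right, y up, looking along -z (the intrinsics and any distortion apply to the point x, -y, -z); pixel columns grow to the right and rows downward; lengths in m; the calibration is good to about 2 mm. A picture is of the moment at which its call begins: read the wrist's pose just before it. There is no depth.
- sign_off(): hands the job in, once; it reports no verdict.
The state is a dict: "time_s": time; "qpos": joint angles; "joint_velocities": joint speeds; "effort": joint torques, N m; "tool_pos": TCP position; "tool_rot": TCP orientation; "force": force on the tool from outside, world axes, zero at the start; "wrist_torque": the same for the moment, N m; "grip_width": finger opening in m.
Only numpy, scipy, OpenCV 4.12 (cv2) and the standard library are available. Lean on these libraries where they do the work, as an engineer would, in place of code of your own. Each camera call takes 0.05 s, during which the arm holds its last target.

### The job

I am about to fit a new idler wheel to the belt linisher. First swing both long flaps of the carton right back to the outside, so that I can get at the wheels while your hand is busy, and leave the wheels in it; then push the linisher's sprung tension arm down past the click of its ratchet and on, nearly to its lower stop, so that the bare axle is well clear below the guard and your hand, not the pawl, is carrying the arm. Finish while still holding the arm down there, and do not disturb the hammer, the spanner or the tin.

Things in the scene. Friction and masses are not known exactly. Their poses are not given: they have to be found in the camera images.
- carton: Brown cardboard carton, 160 (x) by 140 (y) by 90 mm high, walls 4 mm, fixed to the bench, four cells inside. Origin: centre of its underside, z up. Two long flaps are hinged on the top edges of its long sides (along its x, at y = +70 and -70 mm, z = 90 mm). The two short flaps are already folded down outside its ends and reach 26 mm beyond them.
- flap_a (a joint): Angle of the carton's long flap hinged at y = +70 mm in the carton's frame (flap 156 mm long, 68 mm deep, 4 mm thick): 0 lying shut (level, inwards), 1.57 standing upright, 2.75 folded right back outside (its limit). It starts half raised, 0.85 to 1.15. It stays where it is left (light crease friction, about 1 N at its edge).
- flap_b (a joint): The same for the long flap hinged at y = -70 mm of the carton; grows as it opens outwards. It starts half raised too, so that at the start a gap of at least 45 mm lies between the two free edges over the middle of the carton.
- flap_a_edge (a point): Middle of the free edge of flap_a, 69 mm from its hinge.
- flap_b_edge (a point): Middle of the free edge of flap_b, 69 mm from its hinge.
- wheel_1: New idler wheel, aluminium, 56 mm diameter, 30 mm thick, lying flat and loose in a cell of the carton. Origin: centre of its underside.
- wheel_2: The second new idler wheel, as wheel_1, in the opposite cell.
- linisher: Grey bench belt linisher, no belt on, fixed to the bench: base 240 (x) by 320 (y) mm, origin at the centre of its underside, z up. A frame plate stands at x = 38 to 50 mm (top z = 220); the motor (top z = 153) lies on its -x side at y = 15 to 125 mm. The tension arm swings in the plane x = 60 mm, free end towards -y. Nothing stands over the paddle.
- lever_pivot (a point): Pivot of the tension arm, fixed: linisher frame x = 60, y = 50, z = 200 mm. The arm turns about the linisher's x axis.
- tension_arm (a joint): Angle of the steel tension arm: 0 up against its upper stop, where its spring holds it (sloping 0.40 rad upwards); grows as it is pushed down; 0.42 at its lower stop (level). The pawl clicks in at about 0.29; let go after that, the arm rises to about 0.27 and hangs on the pawl; before, it springs right up. The push at the paddle is about 8 N at the top, 15 N at the bottom.
- paddle_top (a point): Centre of the top face of the black rubber paddle by which the arm is pushed down; moves with the arm. Paddle: 94 mm long (linisher x = -67 to +27 mm), 38 mm wide along the arm, 16 mm thick, 190 mm from the pivot. The point lies at linisher x = -20, y = -122, z = 281 mm at joint 0 and y = -140, z = 204 mm at 0.42. Its top slopes 0.40 rad at the start, level at 0.40.
- axle_end (a point): Outer end of the bare 12 mm stub axle on the arm, pointing along the linisher's +x, 150 mm from the pivot. A sheet guard hangs over it: linisher x = 75 to 117, y = -140 to 25, z = 237 to 325 mm, carried by a post at x = 38 to 50, y = -5 to 25 mm. A new wheel (56 mm) on the axle would clear the guard only from about 0.33 of the arm's joint.
- pawl (a joint): Angle of the small steel pawl at the linisher's +y end, by the arm's tail: 0 leaning in at rest (both before and after the click), up to about 0.12 while the arm's tail pushes it aside.
- hammer: Hammer lying on the bench, a bystander to be left alone. Origin under its middle.
- spanner: Spanner 170 mm long lying on the bench, a bystander to be left alone. Origin under its middle.
- grease_tin: Dark tin with a pale lid, 72 mm diameter, 70 mm high, standing on the bench, a bystander to be left alone. Origin: centre of its underside.
There are look-alikes about, which are no part of the job. What is shaped like the wheel_2 but purple or yellow is not meant.

How it is judged:
By the outcome, as a careful person would: the job done as asked, in the order asked, and still so for the second after the job is handed in, while the arm keeps its last pose, push and grip.
It also fails if it takes over 58 s, if anything falls off the work surface, if the arm or the gripper's body presses on something with over 40 N, if the wrist force passes 120 N, or if a joint passes its speed limit or range.

## Working session

There is one attempt and no reset: what is moved stays moved. The work goes in short steps, Python scripts to look and compute and a tool call to move; the robot and the scene stay as the last step left them, time stands still between calls to the robot, and variables do not carry over. Pictures are saved under pics/ and viewed, and the job is handed in when it is done.

Besides the shell and the picture viewer there is one more tool, called after "Emit:" as name(argument=value, ...) on one line, values as JSON. drive_tool: Moves the arm, as the interface text tells. Its arguments: {"type":"object","properties":{"offset":{"type":"array"},"angular":{"type":"array"},"fingers":{"type":"number"},"squeeze":{"type":"number"}},"required":["offset","angular"]}

```bash
mkdir -p pics
cat > h.py <<'E'
import numpy as np,cv2,json
from cell import telemetry, vision, sign_off
def snap(n,f):
    o=telemetry.get_obs(); d=vision.read_camera(n)
    cv2.imwrite(f'pics/{f}.png',d['pixels'][:,:,::-1])
    np.savez(f'pics/{f}.npz',pos=o['tool_pos'],rot=o['tool_rot'],**d); return o,d
E
python3 - <<'E'
from h import *
for n in('scene','top','wrist'):
    o,d=snap(n,n+'0')
    for k in d:
        if k!='pixels':print(k,np.round(d[k],4).tolist())
print(o)
E
```

```text
intrinsics [[433.7707, 0.0, 253.3308], [0.0, 433.7707, 189.1002], [0.0, 0.0, 1.0]]
world_from_camera [[0.2725, -0.8015, 0.5323, 1.18], [0.9621, 0.2351, -0.1385, -0.1271], [-0.0141, 0.5499, 0.8351, 1.0681], [0.0, 0.0, 0.0, 1.0]]
intrinsics [[358.5333, 0.0, 249.8195], [0.0, 358.5333, 193.0353], [0.0, 0.0, 1.0]]
world_from_camera [[-0.021, 0.995, -0.0972, 0.5316], [-0.9996, -0.0226, -0.0152, 0.0121], [-0.0173, 0.0968, 0.9951, 1.104], [0.0, 0.0, 0.0, 1.0]]
intrinsics [[267.258, 0.0, 255.966], [0.0, 267.258, 193.362], [0.0, 0.0, 1.0]]
T_tool_cam [[0.0002, 0.2743, -0.9616, -0.187], [0.0, 0.9616, 0.2743, 0.0761], [1.0, -0.0001, 0.0001, 0.0019], [0.0, 0.0, 0.0, 1.0]]
{'time_s': 0.1, 'qpos': array([64.17737749, 18.43424429, -4.01406273, 83.16854819,  1.29536342,
       78.54287707, -3.25967911]), 'joint_velocities': array([-0.04015915, -0.07034514,  0.07540238, -0.08993026,  0.02236772,
       -0.06327242, -0.0667761 ]), 'effort': array([-1.53230934e-05, -4.92569518e+01, -4.05432070e-01, -3.13398242e+01,
       -6.41608355e-02,  3.94974451e-02,  9.80942559e-05]), 'tool_pos': array([ 0.29104005, -0.58058122,  0.19757161]), 'tool_rot': array([-176.33230242,   89.89937421,  120.29892831]), 'force': array([-0.6293829 , -0.66271402,  0.21532542]), 'wrist_torque': array([ 0.03810602, -0.02167567,  0.00029942]), 'grip_width': 0.08704275359939548}
```

View pics/scene0.png

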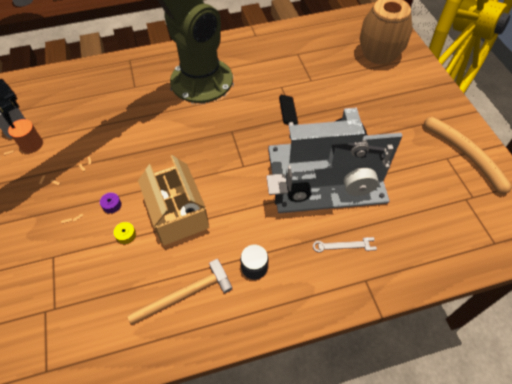

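View pics/top0.png

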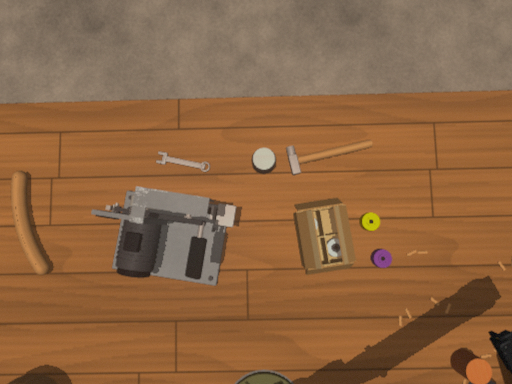

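View pics/wrist0.png

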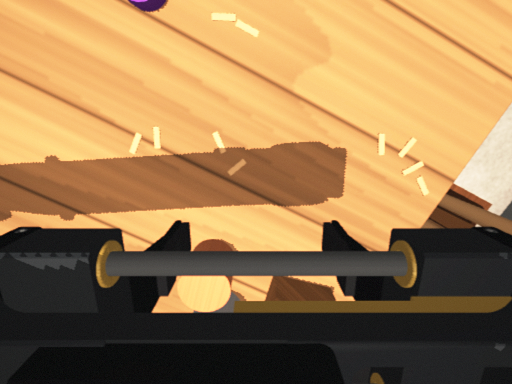

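Run:
```python
import cv2
a=cv2.imread('pics/top0.png');b=cv2.imread('pics/scene0.png')
cv2.imwrite('pics/c1.png',cv2.resize(a[190:290,280:400],None,fx=6,fy=6,interpolation=cv2.INTER_CUBIC)[:600])
cv2.imwrite('pics/c2.png',cv2.resize(a[175:295,85:245],None,fx=5,fy=5,interpolation=cv2.INTER_CUBIC))
cv2.imwrite('pics/c3.png',cv2.resize(b[150:250,130:220],None,fx=6,fy=6,interpolation=cv2.INTER_CUBIC))
cv2.imwrite('pics/c4.png',cv2.resize(b[90:215,260:410],None,fx=4.8,fy=4.8,interpolation=cv2.INTER_CUBIC))
```

```text
(no output)
```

View pics/c1.png

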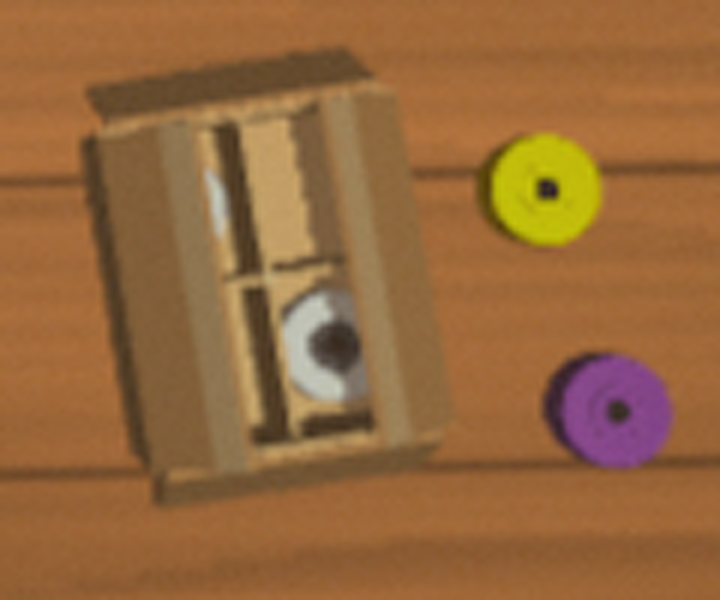

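View pics/c2.png

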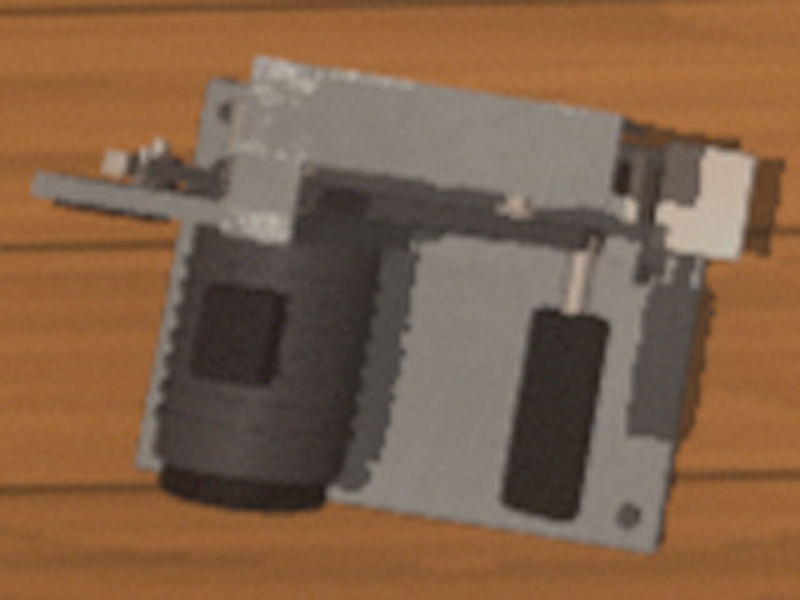

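View pics/c3.png

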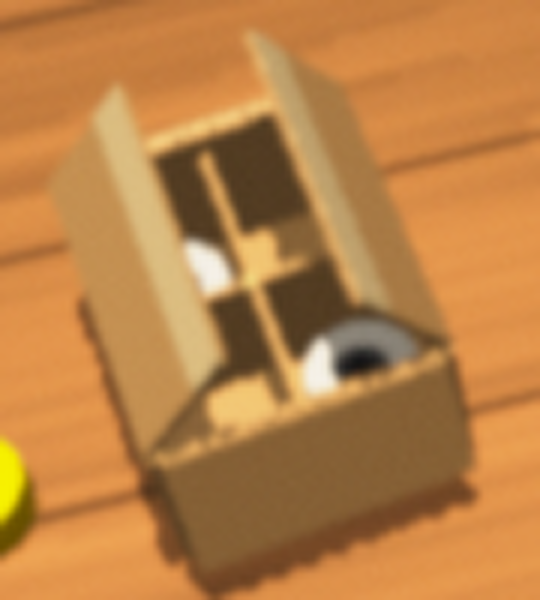

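View pics/c4.png

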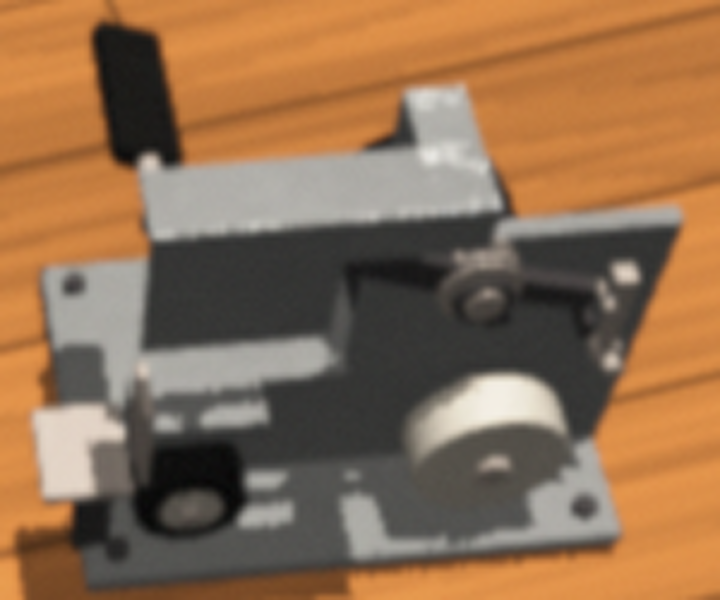

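```bash
cat > fit.py <<'E'
from h import *
from scipy.optimize import least_squares
C={n:np.load(f'pics/{n}0.npz') for n in('top','scene')}
def proj(n,P):
    c=C[n];T=c['world_from_camera'];p=(np.atleast_2d(P)-T[:3,3])@T[:3,:3]
    q=np.c_[p[:,0],-p[:,1],-p[:,2]]@c['intrinsics'].T
    return q[:,:2]/q[:,2:]
def W(p,P):
    c,s=np.cos(p[2]),np.sin(p[2]);P=np.atleast_2d(P)
    return np.c_[p[0]+c*P[:,0]-s*P[:,1],p[1]+s*P[:,0]+c*P[:,1],P[:,2]]
def arm(th,d,t=0):pass
if __name__=='__main__':
    a=.4;co,si=19*np.cos(a),19*np.sin(a)
    pad=[[27,-122+co,281-si],[27,-122-co,281+si],[-67,-122-co,281+si],[-67,-122+co,281-si]]
    L={'top':[(pad,[(535,308),(610,318),(578,520),(505,505)]),([[117,25,325],[117,-140,325]],[(255,57),(620,118)])],
       'scene':[(pad,[(180,160),(115,155),(95,25),(157,32)]),([[117,-140,325],[117,25,325],[75,-140,325]],[(150,240),(500,208),(143,165)])]}
    K={'top':[([[-80,70,90],[80,70,90],[80,-70,90],[-80,-70,90]],[(150,475),(90,135),(395,90),(445,430)])],
       'scene':[([[80,-70,90],[80,70,90]],[(155,458),(450,350)])]}
    sc={'L':{'top':(5,85,175),'scene':(4.8,260,90)},'K':{'top':(6,280,190),'scene':(6,130,150)}}
    for nm,D,x0 in(('L',L,[.5,.2,0]),('K',K,[.5,-.2,.15])):
        def r(p):
            o=[]
            for n in D:
                f,u,v=sc[nm][n]
                for P,q in D[n]:
                    o.append((proj(n,W(p,np.array(P)/1e3))-((np.array(q)+.5)/f-.5+[u,v])).ravel())
            return np.concatenate(o)
        s=least_squares(r,x0,loss='soft_l1');print(nm,s.x,np.degrees(s.x[2]),np.round(r(s.x).reshape(-1,2),1).tolist())
        np.save('pics/'+nm+'.npy',s.x)
        if nm=='L':
            for P in([-35,-122,281],[-35,-140,204]):w=W(s.x,np.array(P)/1e3)[0];print(w,np.hypot(w[0],w[1]))
E
python3 fit.py
```

```text
L [ 0.50913642  0.26861968 -0.15980474] -9.156137135043647 [[-0.0, -1.5], [-1.0, -1.2], [-0.8, 0.3], [-0.3, 0.1], [0.1, 0.1], [1.1, -1.8], [0.8, 0.2], [0.4, -1.5], [-1.2, -2.1], [-0.7, -0.6], [-0.1, -0.4], [-0.1, -1.0], [-1.7, 1.1]]
[0.45516907 0.15374355 0.281     ] 0.480433100014654
[0.45230481 0.1359729  0.204     ] 0.4723010422724458
K [ 0.50457934 -0.17933145  0.1220416 ] 6.9924687070613665 [[-0.2, -0.3], [0.9, -0.6], [-0.8, -0.2], [0.6, 0.0], [-1.0, -0.5], [1.3, -1.0]]
```

Run:
```python
from fit import *
p=np.load('pics/K.npy')
print('L corners',W(p,[[0,.07,.09],[0,-.07,.09],[0,0,.1]]))
for s in(1,-1):
  for t in(.85,1,1.15):
    e=[[x,s*(.07-.069*np.cos(t)),.09+.069*np.sin(t)] for x in(-.078,0,.078)]
    q=proj('top',W(p,e)); print(s,t,np.round((q-[280,190])*6).tolist(), 'scene',np.round((proj('scene',W(p,e))-[130,150])*6).tolist(),'gap half',.07-.069*np.cos(t))
# bystander positions
T=C['top']['world_from_camera'];K=C['top']['intrinsics']
def ray(u,v,z):
    d=T[:3,:3]@np.array([(u-K[0,2])/K[0,0],-(v-K[1,2])/K[1,1],-1]);return T[:3,3]+d*(z-T[2,3])/d[2]
print(ray(264,158,.07),ray(294,160,.02))
R=__import__('scipy.spatial.transform',fromlist=['x']).Rotation.from_euler('xyz',telemetry.get_obs()['tool_rot'],degrees=True).as_matrix();print(R.round(3))
```

```text
L corners [[ 0.49605762 -0.1098521   0.09      ]
 [ 0.51310106 -0.2488108   0.09      ]
 [ 0.50457934 -0.17933145  0.1       ]]
1 0.85 [[264.0, 465.0], [235.0, 288.0], [207.0, 113.0]] scene [[231.0, 40.0], [283.0, 171.0], [338.0, 311.0]] gap half 0.02446116293393623
1 1 [[248.0, 469.0], [219.0, 291.0], [191.0, 115.0]] scene [[246.0, 25.0], [299.0, 156.0], [355.0, 296.0]] gap half 0.03271914089509836
1 1.15 [[229.0, 473.0], [201.0, 294.0], [172.0, 118.0]] scene [[264.0, 12.0], [317.0, 143.0], [374.0, 283.0]] gap half 0.041814366578993144
-1 0.85 [[375.0, 449.0], [345.0, 272.0], [316.0, 98.0]] scene [[126.0, 74.0], [174.0, 208.0], [226.0, 351.0]] gap half 0.02446116293393623
-1 1 [[397.0, 448.0], [367.0, 269.0], [337.0, 94.0]] scene [[105.0, 72.0], [153.0, 206.0], [204.0, 350.0]] gap half 0.03271914089509836
-1 1.15 [[420.0, 446.0], [390.0, 267.0], [360.0, 90.0]] scene [[82.0, 72.0], [130.0, 206.0], [180.0, 351.0]] gap half 0.041814366578993144
[ 0.73454122 -0.01576588  0.07      ] [ 0.73590862 -0.108649    0.02      ]
[[-0.001  0.894  0.448]
 [ 0.001  0.448 -0.894]
 [-1.    -0.    -0.001]]
```

```bash
cat > go.py <<'E'
from h import *
from scipy.spatial.transform import Rotation as Rn
from fit import W
def down(yaw): # x down, z along (cos,sin)
    x=np.array([0,0,-1.]);z=np.array([np.cos(yaw),np.sin(yaw),0]);return np.c_[x,np.cross(z,x),z]
def rel(pts,yaw=None,o=None):
    o=o or telemetry.get_obs();R=Rn.from_euler('xyz',o['tool_rot'],degrees=True).as_matrix()
    print('t',o['time_s'],'tcp',o['tool_pos'].round(4),'F',o['force'].round(1),'w',round(float(o['grip_width']),3))
    for i,p in enumerate(pts):
        Rt=R if yaw is None else down(yaw)
        print(np.round(R.T@(np.array(p)-o['tool_pos']),3).tolist(),np.round(Rn.from_matrix(R.T@Rt).as_rotvec(),3).tolist())
E
python3 - <<'E'
from go import *
p=np.load('pics/K.npy')
rel([W(p,[0,.002,.21])[0]],p[2])
E
```

```text
t 0.15 tcp [ 0.2911 -0.5807  0.1977] F [-0.8  0.3  0.6] w 0.087
[-0.012, 0.371, -0.265] [-1.228, -0.001, -0.001]
```

Emit:
drive_tool(offset=[[-0.02,0.037,-0.026],[-0.03,0.074,-0.053],[-0.03,0.111,-0.08],[-0.03,0.148,-0.106],[-0.03,0.186,-0.132],[-0.03,0.223,-0.159],[-0.03,0.26,-0.186],[-0.02,0.297,-0.212],[-0.012,0.334,-0.238],[-0.012,0.371,-0.265]], angular=[[-0.123,0,0],[-0.246,0,0],[-0.368,0,0],[-0.491,0,0],[-0.614,0,0],[-0.737,0,0],[-0.86,0,0],[-0.982,0,0],[-1.105,0,0],[-1.228,0,0]], fingers=1, squeeze=20)

```text
time_s: 1.4
tool_pos: [0.5038, -0.1761, 0.2091]
tool_rot: [135.2, 89.8, 142.4]
force: [0.7, -0.7, 0.3]
grip_width: 0.0015
```

Run:
```python
from go import *
p=np.load('pics/K.npy')
snap('scene','s1')
snap('wrist','w1')
b=cv2.imread('pics/s1.png');w=cv2.imread('pics/w1.png')
cv2.imwrite('pics/s1c.png',cv2.resize(b[120:250,100:260],None,fx=4.5,fy=4.5,interpolation=cv2.INTER_CUBIC))
# descend to tip z .112 => tcp .120
rel([W(p,q)[0] for q in([0,.002,.21],[0,.002,.118])],p[2])
```

```text
t 1.5 tcp [ 0.5062 -0.1707  0.21  ] F [-0.9 -0.3  0.4] w 0.001
[-0.0, -0.006, -0.003] [0.011, 0.001, -0.004]
[0.092, -0.007, -0.003] [0.011, 0.001, -0.004]
```

View pics/s1c.png

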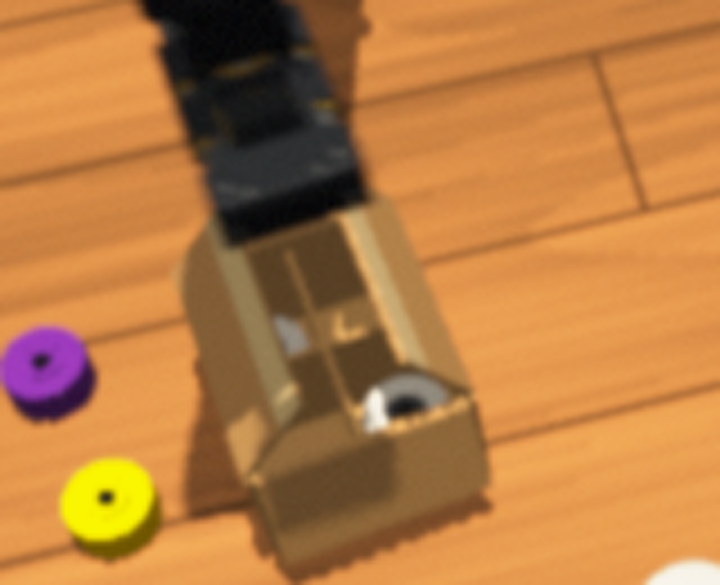

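View pics/w1.png

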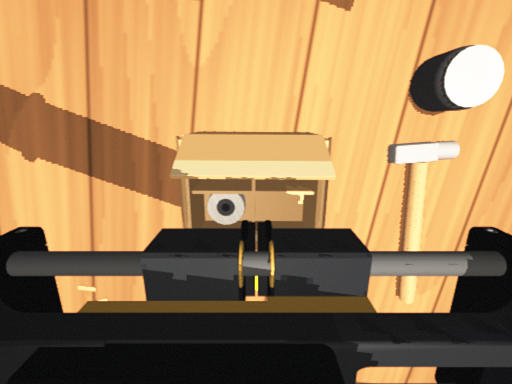

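Emit:
drive_tool(offset=[[0.02,-0.007,-0.003],[0.055,-0.007,-0.003],[0.09,-0.007,-0.003],[0.09,-0.002,-0.003],[0.09,0.012,-0.003],[0.09,0.026,-0.003],[0.09,0.04,-0.003],[0.09,0.054,-0.003],[0.09,0.068,-0.003],[0.09,0.078,-0.003]], angular=[[0.011,0,0],[0.011,0,0],[0.011,0,0],[0.011,0,0],[0.011,0,0],[0.011,0,0],[0.011,0,0],[0.011,0,0],[0.011,0,0],[0.011,0,0]])

```text
time_s: 2.75
tool_pos: [0.4926, -0.0923, 0.1202]
tool_rot: [83.8, 89.8, 90.9]
force: [-0.3, -0.6, 0.2]
grip_width: 0.0007
```

Run:
```python
from go import *
p=np.load('pics/K.npy')
snap('scene','s2')
b=cv2.imread('pics/s2.png')
cv2.imwrite('pics/s2c.png',cv2.resize(b[120:250,100:260],None,fx=4.5,fy=4.5,interpolation=cv2.INTER_CUBIC))
o=telemetry.get_obs();
rel([W(p,q)[0] for q in([0,.08,.12],[0,.108,.12],[0,.108,.114])],p[2])
```

```text
t 2.8 tcp [ 0.4925 -0.0909  0.1202] F [-1.3  0.8  0.5] w 0.0
[0.0, -0.009, 0.001] [0.002, 0.0, -0.005]
[0.0, 0.019, 0.001] [0.002, 0.0, -0.005]
[0.006, 0.019, 0.001] [0.002, 0.0, -0.005]
```

View pics/s2c.png

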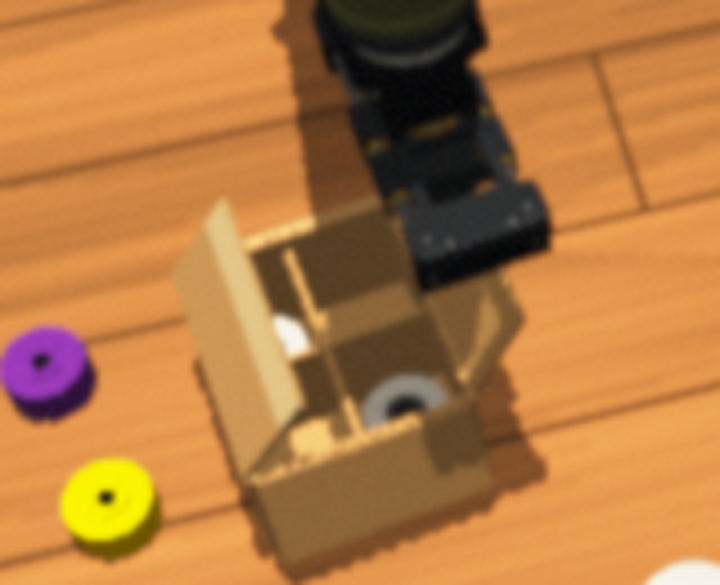

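Emit:
drive_tool(offset=[[0,0.008,0],[0,0.016,0.001],[0,0.021,0.001],[0,0.021,0.001],[0.003,0.021,0.001],[0.003,0.021,0.001]], angular=[[0,0,0],[0,0,0],[0,0,0],[0,0,0],[0,0,0],[0,0,0]])

```text
time_s: 3.55
tool_pos: [0.4911, -0.0684, 0.1178]
tool_rot: [84.2, 89.6, 91.3]
force: [-0.4, 2.1, 3.8]
grip_width: 0.0004
```

Run:
```python
from go import *
p=np.load('pics/K.npy')
o=telemetry.get_obs();
rel([W(p,q)[0] for q in([0,.108,.12],[0,.108,.114])],p[2]); print(o['effort'].round(1))
```

```text
t 3.55 tcp [ 0.4911 -0.0684  0.1178] F [-0.4  2.1  3.8] w 0.0
[-0.002, -0.004, -0.0] [0.003, 0.001, -0.007]
[0.004, -0.004, -0.0] [0.003, 0.001, -0.007]
[  1.2 -28.2  -0.  -28.1   0.7  -0.3  -0. ]
```

Emit:
drive_tool(offset=[[0.002,0,0],[0.003,0,0],[0.003,0,0]], angular=[[0,0,0],[0,0,0],[0,0,0]])

```text
time_s: 3.92
tool_pos: [0.4912, -0.0687, 0.1147]
tool_rot: [81.7, 89.6, 88.8]
force: [-0.5, 1.1, 2.1]
grip_width: 0.0006
```

Emit:
drive_tool(offset=[[0.002,0,0],[0.004,0,0],[0.004,0,0]], angular=[[0,0,0],[0,0,0],[0,0,0]])

```text
time_s: 4.3
tool_pos: [0.491, -0.0691, 0.1102]
tool_rot: [86.4, 89.6, 93.5]
force: [1.0, 0.1, 1.3]
grip_width: 0.0001
```

Run:
```python
from go import *
snap('scene','s3');snap('wrist','w3')
b=cv2.imread('pics/s3.png')
cv2.imwrite('pics/s3c.png',cv2.resize(b[120:250,100:260],None,fx=4.5,fy=4.5,interpolation=cv2.INTER_CUBIC))
rel([])
```

```text
t 4.4 tcp [ 0.4909 -0.0692  0.1103] F [ 0.2 -0.5  0. ] w 0.001
```

View pics/s3c.png

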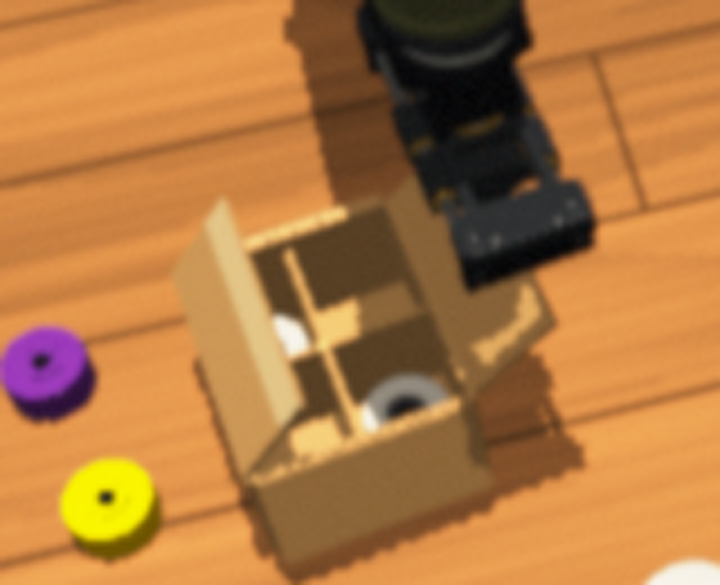

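View pics/w3.png

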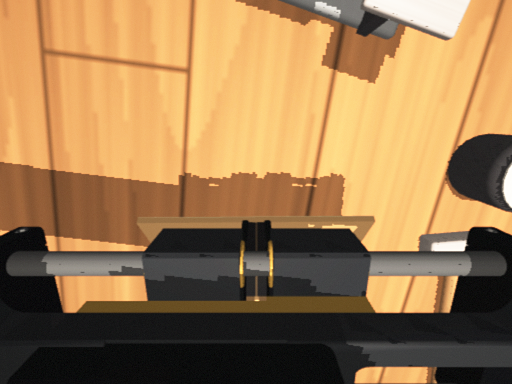

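Run:
```python
from fit import *
p=np.load('pics/K.npy')
for t in(2.2,2.3,2.4,2.5,2.6,2.7,2.75):
  e=[[x,s*(.07-.069*np.cos(t)),.09+.069*np.sin(t)] for s in(1,-1) for x in(.078,-.078)]
  print(t,np.round((proj('scene',W(p,e))-[100,120])*4.5).tolist())
```

```text
2.2 [[533.0, 313.0], [444.0, 116.0], [151.0, 448.0], [85.0, 234.0]]
2.3 [[542.0, 314.0], [453.0, 118.0], [143.0, 455.0], [78.0, 241.0]]
2.4 [[551.0, 316.0], [461.0, 120.0], [136.0, 463.0], [72.0, 248.0]]
2.5 [[559.0, 319.0], [469.0, 124.0], [131.0, 470.0], [67.0, 256.0]]
2.6 [[566.0, 322.0], [476.0, 127.0], [127.0, 478.0], [63.0, 264.0]]
2.7 [[572.0, 326.0], [482.0, 132.0], [124.0, 485.0], [61.0, 271.0]]
2.75 [[574.0, 328.0], [485.0, 134.0], [123.0, 489.0], [60.0, 275.0]]
```

```bash
python3 - <<'E'
from fit import *
from scipy.spatial.transform import Rotation as Rn
p=np.load('pics/K.npy')
d=np.load('pics/w3.npz');R=Rn.from_euler('xyz',d['rot'],degrees=True).as_matrix()
T=np.eye(4);T[:3,:3]=R;T[:3,3]=d['pos'];T=T@d['T_tool_cam']
def pw(P):
    q=(np.atleast_2d(P)-T[:3,3])@T[:3,:3];q=np.c_[q[:,0],-q[:,1],-q[:,2]]@d['intrinsics'].T;return q[:,:2]/q[:,2:]
for t in(2.2,2.4,2.6,2.75):
  e=[[x,.07-.069*np.cos(t)+a*.002*np.sin(t),.09+.069*np.sin(t)+a*.002*np.cos(t)] for a in(1,-1) for x in(.078,-.078)]
  print(t,pw(W(p,e)).round().tolist())
tip=d['pos']+R@np.array([.008,0,0]);print(d['pos'],tip,pw([tip,tip+R@[0,.0095,0]]))
E
python3 -c "
import cv2
a=cv2.imread('pics/w3.png');cv2.imwrite('pics/w3c.png',cv2.resize(a[190:320,120:400],None,fx=2.8,fy=2.8,interpolation=cv2.INTER_CUBIC))"
```

```text
2.2 [[379.0, 238.0], [129.0, 237.0], [380.0, 244.0], [128.0, 244.0]]
2.4 [[374.0, 217.0], [134.0, 217.0], [376.0, 223.0], [132.0, 223.0]]
2.6 [[369.0, 201.0], [139.0, 200.0], [370.0, 205.0], [138.0, 205.0]]
2.75 [[364.0, 191.0], [144.0, 190.0], [366.0, 194.0], [142.0, 194.0]]
[ 0.49091618 -0.06919671  0.11026124] [ 0.49091236 -0.06914626  0.1022614 ] [[254.10403381 215.75189893]
 [254.08098549 204.13631022]]
```

View pics/w3c.png

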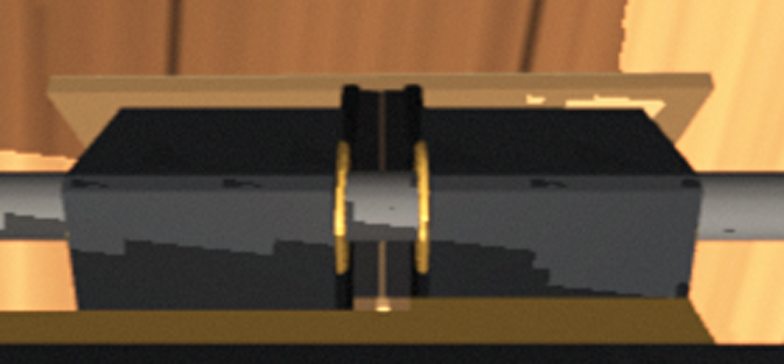

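Emit:
drive_tool(offset=[[0.004,0,0],[0.008,0,0],[0.012,0,0],[0.012,0,0]], angular=[[0,0,0],[0,0,0],[0,0,0],[0,0,0]])

```text
time_s: 4.9
tool_pos: [0.4905, -0.0692, 0.0978]
tool_rot: [95.4, 89.6, 102.5]
force: [0.4, 0.5, -0.7]
grip_width: 0.0004
```

```bash
cat > wp.py <<'E'
from go import *
import sys
def edge(f,s,ts=(2.2,2.4,2.5,2.6,2.7,2.75,2.8)):
    p=np.load('pics/K.npy');d=np.load(f'pics/{f}.npz');R=Rn.from_euler('xyz',d['rot'],degrees=True).as_matrix()
    T=np.eye(4);T[:3,:3]=R;T[:3,3]=d['pos'];T=T@d['T_tool_cam']
    def pw(P):
        q=(np.atleast_2d(P)-T[:3,3])@T[:3,:3];q=np.c_[q[:,0],-q[:,1],-q[:,2]]@d['intrinsics'].T;return q[:,:2]/q[:,2:]
    for t in ts:
        e=[[x,s*(.07-.069*np.cos(t)),.09+.069*np.sin(t)] for x in(.078,-.078)]
        print(t,pw(W(p,e)).round().tolist())
E
python3 - <<'E'
from wp import *
snap('scene','s4');snap('wrist','w4');edge('w4',1);rel([])
a=cv2.imread('pics/w4.png');cv2.imwrite('pics/w4c.png',cv2.resize(a[150:320,120:400],None,fx=2.8,fy=2.8,interpolation=cv2.INTER_CUBIC))
b=cv2.imread('pics/s4.png')
cv2.imwrite('pics/s4c.png',cv2.resize(b[120:250,100:260],None,fx=4.5,fy=4.5,interpolation=cv2.INTER_CUBIC))
E
```

```text
2.2 [[389.0, 251.0], [119.0, 250.0]]
2.4 [[384.0, 228.0], [124.0, 227.0]]
2.5 [[381.0, 218.0], [127.0, 217.0]]
2.6 [[378.0, 209.0], [131.0, 208.0]]
2.7 [[374.0, 201.0], [134.0, 200.0]]
2.75 [[373.0, 198.0], [136.0, 197.0]]
2.8 [[371.0, 194.0], [138.0, 194.0]]
t 5.0 tcp [ 0.4908 -0.0691  0.0982] F [0.1 0.3 0.3] w 0.001
```

View pics/w4c.png

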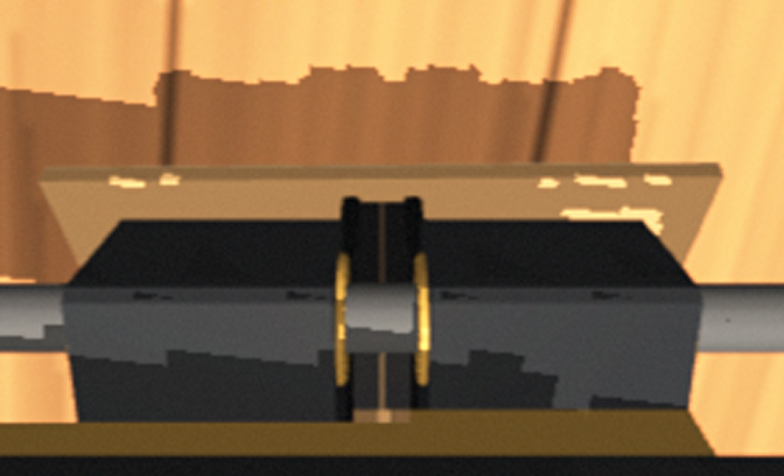

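View pics/s4c.png

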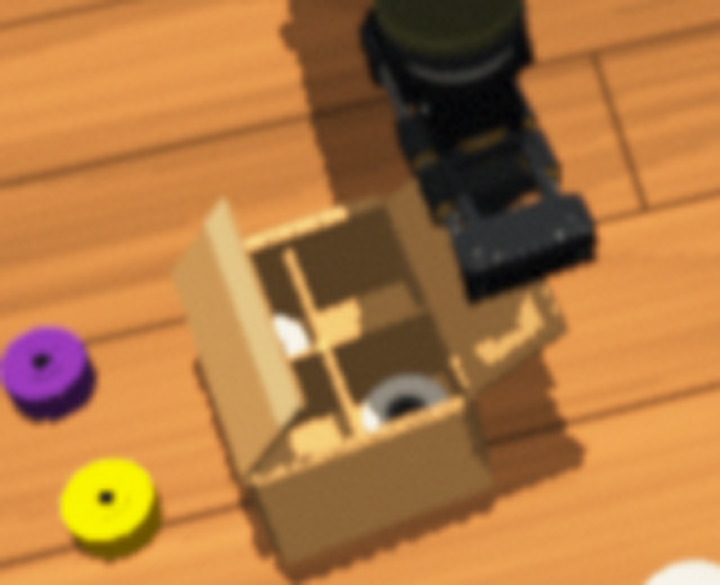

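Emit:
drive_tool(offset=[[0.004,0,0],[0.008,0,0],[0.011,0,0],[0.011,0,0]], angular=[[0,0,0],[0,0,0],[0,0,0],[0,0,0]])

```text
time_s: 5.5
tool_pos: [0.4912, -0.0688, 0.0895]
tool_rot: [88.9, 89.7, 96.0]
force: [-6.0, 1.6, 16.6]
grip_width: 0.0006
```

Run:
```python
from wp import *
snap('wrist','w5');edge('w5',1);rel([])
a=cv2.imread('pics/w5.png');cv2.imwrite('pics/w5c.png',cv2.resize(a[150:320,120:400],None,fx=2.8,fy=2.8,interpolation=cv2.INTER_CUBIC))
d=np.load('pics/w5.npz');T=np.linalg.inv(d['T_tool_cam'])
for x in(.008,-.01,-.018,-.026,-.034):
  for y in (0,.0095):
    q=T[:3,:3]@[x,y,0]+T[:3,3];print(x,y,d['intrinsics'][1,2]+d['intrinsics'][1,1]*q[1]/q[2])
```

```text
2.2 [[396.0, 259.0], [110.0, 258.0]]
2.4 [[390.0, 234.0], [116.0, 234.0]]
2.5 [[387.0, 223.0], [120.0, 223.0]]
2.6 [[383.0, 214.0], [123.0, 213.0]]
2.7 [[379.0, 206.0], [127.0, 205.0]]
2.75 [[377.0, 202.0], [130.0, 201.0]]
2.8 [[375.0, 199.0], [132.0, 198.0]]
t 5.55 tcp [ 0.4912 -0.0688  0.0895] F [-6.8  1.8 16.6] w 0.0
0.008 0 215.7512456877276
0.008 0.0095 204.13560526426292
-0.01 0 224.7211262775897
-0.01 0.0095 212.1597568435727
-0.018 0 229.25309134580405
-0.018 0.0095 216.22096280776566
-0.026 0 234.18332978521255
-0.026 0.0095 220.64446931460182
-0.034 0 239.56675549876556
-0.034 0.0095 225.4810211317816
```

View pics/w5c.png

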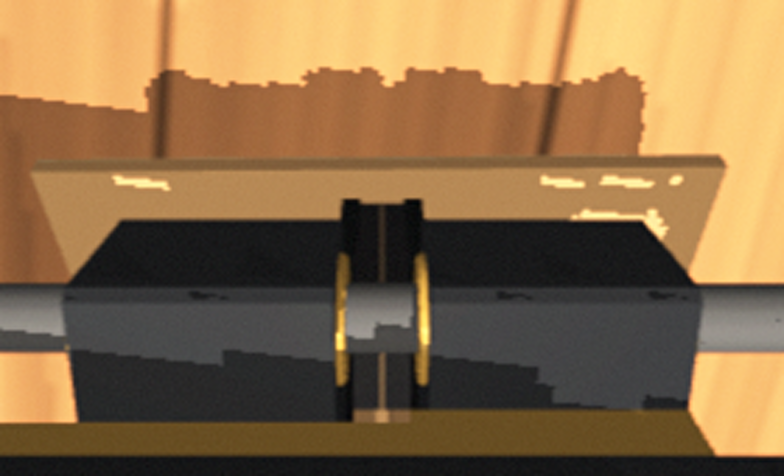

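Emit:
drive_tool(offset=[[-0.03,0,0],[-0.07,0,0],[-0.11,-0.005,0],[-0.12,-0.05,0],[-0.12,-0.1,0],[-0.11,-0.112,0],[-0.08,-0.112,0],[-0.04,-0.112,0],[-0.01,-0.112,0],[-0.01,-0.112,0]], angular=[[0,0,0],[0,0,0],[0,0,0],[0,0,0],[0,0,0],[0,0,0],[0,0,0],[0,0,0],[0,0,0],[0,0,0]])

```text
time_s: 6.8
tool_pos: [0.5027, -0.1783, 0.096]
tool_rot: [118.1, 89.4, 125.3]
force: [0.3, -0.4, 1.0]
grip_width: 0.0008
```

Run:
```python
from wp import *
p=np.load('pics/K.npy')
rel([W(p,q)[0] for q in([0,0,.1],[0,-.111,.1],[0,-.111,.088])],p[2])
snap('top','t5');snap('scene','s5')
b=cv2.imread('pics/s5.png')
cv2.imwrite('pics/s5c.png',cv2.resize(b[120:250,100:260],None,fx=4.5,fy=4.5,interpolation=cv2.INTER_CUBIC))
```

```text
t 6.8 tcp [ 0.5027 -0.1783  0.096 ] F [ 0.3 -0.4  1. ] w 0.001
[-0.004, -0.001, 0.002] [0.004, -0.005, -0.009]
[-0.005, -0.112, 0.001] [0.004, -0.005, -0.009]
[0.007, -0.112, 0.001] [0.004, -0.005, -0.009]
```

View pics/s5c.png

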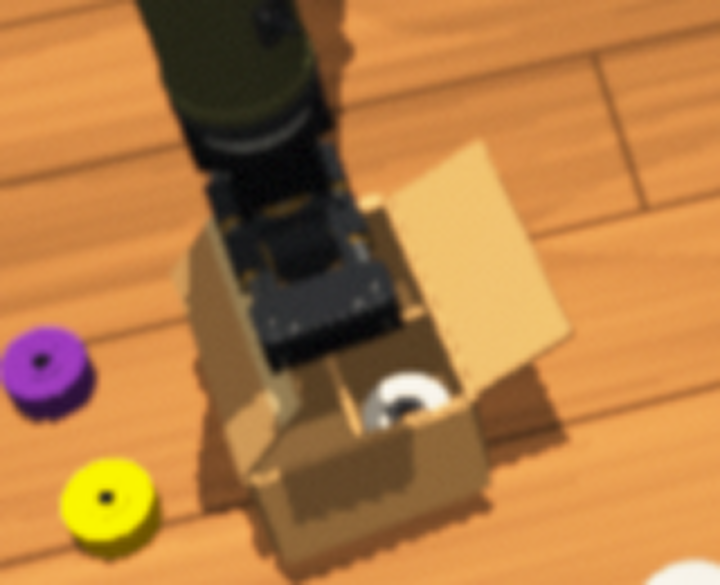

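Emit:
drive_tool(offset=[[-0.012,-0.003,0.001],[-0.012,-0.015,0.001],[-0.012,-0.029,0.001],[-0.012,-0.043,0.001],[-0.012,-0.057,0.001],[-0.012,-0.071,0.001],[-0.012,-0.085,0.001],[-0.012,-0.099,0.001],[-0.012,-0.112,0.001],[-0.012,-0.112,0.001]], angular=[[0.004,-0.005,-0.009],[0.004,-0.005,-0.009],[0.004,-0.005,-0.009],[0.004,-0.005,-0.009],[0.004,-0.005,-0.009],[0.004,-0.005,-0.009],[0.004,-0.005,-0.009],[0.004,-0.005,-0.009],[0.004,-0.005,-0.009],[0.004,-0.005,-0.009]])

```text
time_s: 8.15
tool_pos: [0.5203, -0.2924, 0.1106]
tool_rot: [-34.9, 89.6, -28.0]
force: [-0.5, -0.2, 0.7]
grip_width: 0.0004
```

Run:
```python
from wp import *
p=np.load('pics/K.npy')
rel([W(p,q)[0] for q in([0,-.111,.1],[0,-.111,.089])],p[2])
```

```text
t 8.15 tcp [ 0.5203 -0.2924  0.1106] F [-0.5 -0.2  0.7] w 0.0
[0.011, 0.003, -0.002] [-0.003, 0.006, 0.004]
[0.022, 0.003, -0.002] [-0.003, 0.006, 0.004]
```

Emit:
drive_tool(offset=[[0.005,0.002,-0.002],[0.01,0.002,-0.002],[0.015,0.002,-0.002],[0.018,0.002,-0.002],[0.021,0.002,-0.002],[0.021,0.002,-0.002]], angular=[[0,0.006,0.004],[0,0.006,0.004],[0,0.006,0.004],[0,0.006,0.004],[0,0.006,0.004],[0,0.006,0.004]])

```text
time_s: 8.9
tool_pos: [0.5181, -0.2906, 0.0893]
tool_rot: [144.8, 89.9, 151.6]
force: [0.2, -1.3, 0.3]
grip_width: 0.0006
```

No stop yet; a little further.

Emit:
drive_tool(offset=[[0.002,0,0],[0.004,0,0],[0.005,0,0],[0.005,0,0]], angular=[[0,0,0],[0,0,0],[0,0,0],[0,0,0]])

```text
time_s: 9.4
tool_pos: [0.5186, -0.2911, 0.0878]
tool_rot: [-86.9, 89.9, -80.1]
force: [-5.1, 2.8, 17.0]
grip_width: 0.0008
```

Run:
```python
from wp import *
rel([])
snap('scene','s6')
b=cv2.imread('pics/s6.png')
cv2.imwrite('pics/s6c.png',cv2.resize(b[120:250,100:260],None,fx=4.5,fy=4.5,interpolation=cv2.INTER_CUBIC))
```

```text
t 9.4 tcp [ 0.5186 -0.2911  0.0878] F [-5.1  2.8 17. ] w 0.001
```

View pics/s6c.png

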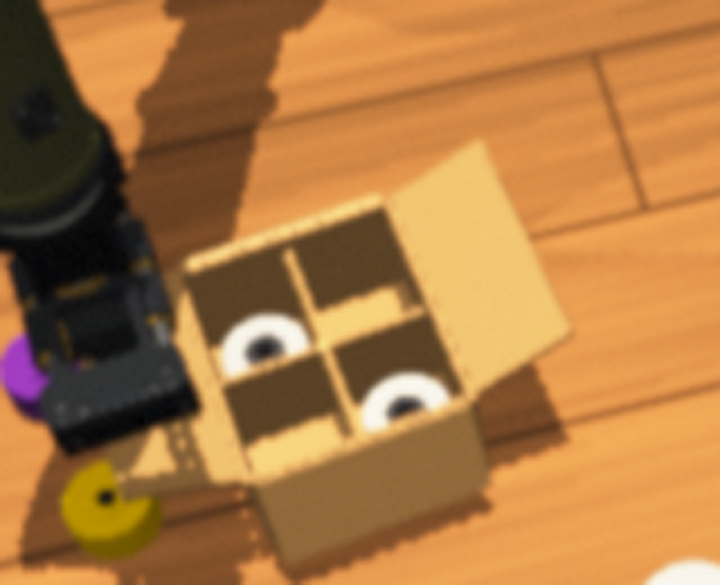

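Run:
```python
from wp import *
p=np.load('pics/L.npy')
rel([W(p,q)[0] for q in([-.035,-.122,.36],)],p[2]+np.pi/2)
```

```text
t 9.45 tcp [ 0.5186 -0.291   0.0878] F [-5.6  1.9 17. ] w 0.001
[-0.273, 0.449, -0.01] [-1.292, -0.001, 0.001]
```

Emit:
drive_tool(offset=[[-0.05,0,0],[-0.1,0,0],[-0.15,0,0],[-0.2,0.04,0],[-0.25,0.09,0],[-0.273,0.145,-0.004],[-0.273,0.2,-0.005],[-0.273,0.255,-0.006],[-0.273,0.31,-0.008],[-0.273,0.36,-0.009]], angular=[[0,0,0],[0,0,0],[-0.16,0,0],[-0.32,0,0],[-0.48,0,0],[-0.64,0,0],[-0.8,0,0],[-0.96,0,0],[-1.12,0,0],[-1.292,0,0]])

```text
time_s: 10.7
tool_pos: [0.4661, 0.0679, 0.3604]
tool_rot: [-145.1, 89.9, -63.9]
force: [1.3, 0.6, 0.5]
grip_width: 0.0001
```

Run:
```python
from wp import *
p=np.load('pics/L.npy')
rel([W(p,q)[0] for q in([-.035,-.122,.36],)],p[2]+np.pi/2)
```

```text
t 10.7 tcp [0.4661 0.0679 0.3604] F [1.3 0.6 0.5] w 0.0
[0.0, 0.024, 0.083] [0.007, -0.002, 0.001]
```

Emit:
drive_tool(offset=[[0,0.012,0.04],[0,0.024,0.075],[0,0.024,0.083],[0,0.024,0.083]], angular=[[0.007,0,0],[0.007,0,0],[0.007,0,0],[0.007,0,0]])

```text
time_s: 11.2
tool_pos: [0.4552, 0.1532, 0.3601]
tool_rot: [-150.5, 89.8, -69.7]
force: [-0.3, -0.3, 0.3]
grip_width: 0.0003
```

Run:
```python
from wp import *
p=np.load('pics/L.npy')
rel([W(p,q)[0] for q in([-.035,-.122,.285],[-.035,-.122,.26],)],p[2]+np.pi/2)
snap('wrist','w7');snap('scene','s7');snap('top','t7')
b=cv2.imread('pics/s7.png')
cv2.imwrite('pics/s7c.png',cv2.resize(b[40:215,220:410],None,fx=3.4,fy=3.4,interpolation=cv2.INTER_CUBIC))
```

```text
t 11.2 tcp [0.4552 0.1532 0.3601] F [-0.3 -0.3  0.3] w 0.0
[0.075, 0.0, 0.001] [-0.0, -0.002, 0.001]
[0.1, 0.0, 0.001] [-0.0, -0.002, 0.001]
```

View pics/w7.png

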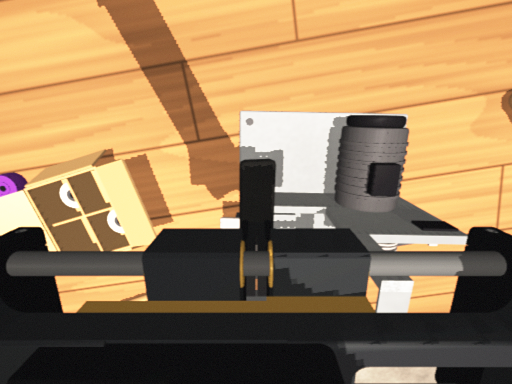

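View pics/s7c.png

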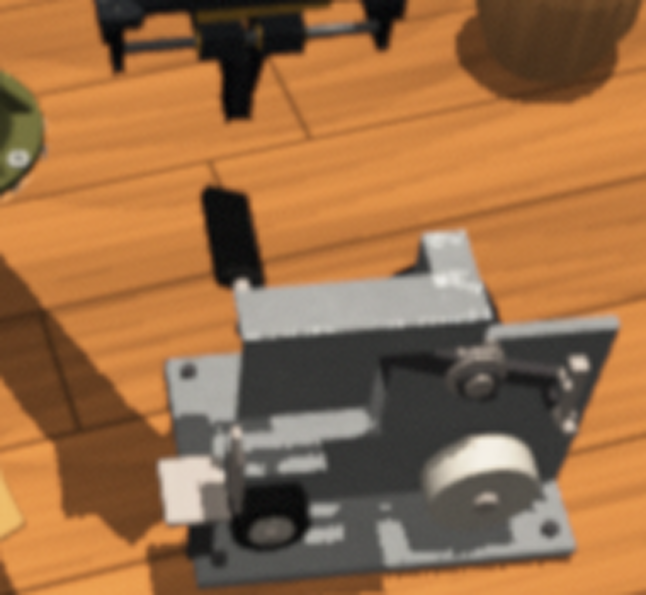

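View pics/t7.png

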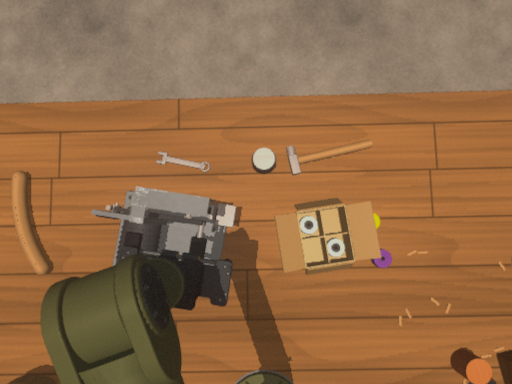

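Run:
```python
from fit import *
for z in(.35,.36,.37,.38,.39):print(z,proj('scene',[.4552,.1532,z]))
```

```text
0.35 [[288.18284196  82.42937638]]
0.36 [[288.40903339  79.20509182]]
0.37 [[288.63897391  75.92736514]]
0.38 [[288.87275752  72.59485655]]
0.39 [[289.11048137  69.2061811 ]]
```

Emit:
drive_tool(offset=[[0.03,0,0],[0.06,0,0],[0.08,0,0],[0.083,0,0],[0.085,0,0],[0.085,0,0]], angular=[[0,0,0],[0,0,0],[0,0,0],[0,0,0],[0,0,0],[0,0,0]])

```text
time_s: 12.1
tool_pos: [0.4561, 0.1515, 0.2757]
tool_rot: [-131.5, 89.8, -50.9]
force: [0.1, 0.1, -0.6]
grip_width: 0.0007
```

Emit:
drive_tool(offset=[[0.004,0,0],[0.006,0,0],[0.006,0,0]], angular=[[0,0,0],[0,0,0],[0,0,0]])

```text
time_s: 12.48
tool_pos: [0.456, 0.1515, 0.2696]
tool_rot: [-137.1, 89.8, -56.4]
force: [1.0, 0.6, -0.2]
grip_width: 0.0003
```

Emit:
drive_tool(offset=[[0.002,0,0],[0.004,0,0],[0.004,0,0]], angular=[[0,0,0],[0,0,0],[0,0,0]])

```text
time_s: 12.85
tool_pos: [0.4559, 0.1514, 0.2654]
tool_rot: [-143.7, 89.9, -63.0]
force: [0.3, -1.0, -0.1]
grip_width: 0.0004
```

Emit:
drive_tool(offset=[[0.002,0,0],[0.005,0,0],[0.005,0,0]], angular=[[0,0,0],[0,0,0],[0,0,0]])

```text
time_s: 13.22
tool_pos: [0.4562, 0.1512, 0.2615]
tool_rot: [-133.5, 89.8, -52.9]
force: [-2.2, -0.9, 7.4]
grip_width: 0.0005
```

Emit:
drive_tool(offset=[[0.007,0,-0.002],[0.014,0,-0.004],[0.021,0,-0.006],[0.028,0,-0.008],[0.035,0,-0.01],[0.042,0,-0.012],[0.049,0,-0.013],[0.056,0,-0.014],[0.063,0,-0.015],[0.066,0,-0.016]], angular=[[0,0,0],[0,0,0],[0,0,0],[0,0,0],[0,0,0],[0,0,0],[0,0,0],[0,0,0],[0,0,0],[0,0,0]])

```text
time_s: 14.48
tool_pos: [0.4536, 0.1343, 0.1971]
tool_rot: [-149.0, 89.7, -68.4]
force: [-4.8, -2.0, 13.0]
grip_width: 0.0001
```

Run:
```python
from wp import *
p=np.load('pics/L.npy')
rel([W(p,q)[0] for q in([-.035,-.139,.186],)],p[2]+np.pi/2)
snap('scene','s8')
b=cv2.imread('pics/s8.png')
cv2.imwrite('pics/s8c.png',cv2.resize(b[70:215,250:410],None,fx=4.1,fy=4.1,interpolation=cv2.INTER_CUBIC))
```

```text
t 14.475 tcp [0.4536 0.1343 0.1971] F [-4.8 -2.  13. ] w 0.0
[0.011, 0.002, 0.002] [-0.005, -0.005, 0.003]
```

View pics/s8c.png

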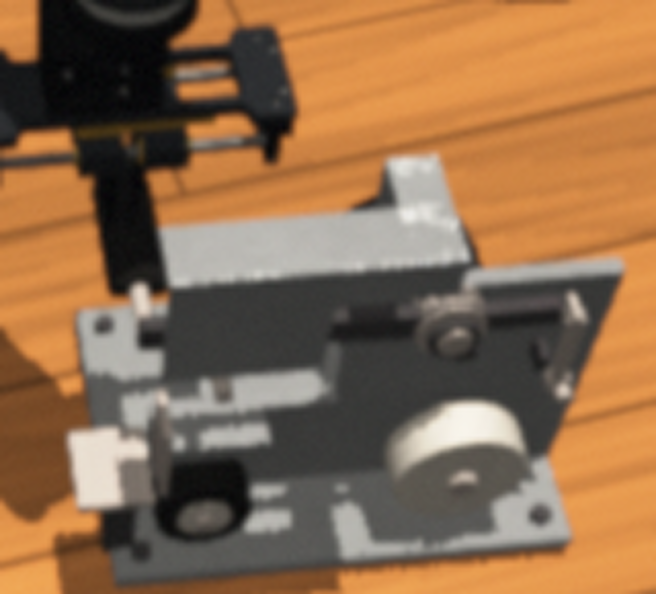

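Run:
```python
from fit import *
p=np.load('pics/L.npy')
for x in(.095,.105,.115):
  for t in(.3,.34,.38,.42):
    a=.4-t;print(x,t,np.round((proj('scene',W(p,[x,.05-.15*np.cos(a),.2+.15*np.sin(a)]))-[250,70])*4.1).tolist())
```

```text
0.095 0.3 [[218.0, 368.0]]
0.095 0.34 [[216.0, 374.0]]
0.095 0.38 [[215.0, 380.0]]
0.095 0.42 [[214.0, 386.0]]
0.105 0.3 [[221.0, 381.0]]
0.105 0.34 [[219.0, 387.0]]
0.105 0.38 [[218.0, 393.0]]
0.105 0.42 [[217.0, 399.0]]
0.115 0.3 [[224.0, 394.0]]
0.115 0.34 [[222.0, 400.0]]
0.115 0.38 [[221.0, 406.0]]
0.115 0.42 [[220.0, 412.0]]
```

Emit:
drive_tool(offset=[[0.004,0,0],[0.008,0,0],[0.01,0,0],[0.01,0,0],[0.01,0,0]], angular=[[0,0,0],[0,0,0],[0,0,0],[0,0,0],[0,0,0]])

```text
time_s: 15.15
tool_pos: [0.4536, 0.1336, 0.1888]
tool_rot: [-156.0, 89.6, -75.5]
force: [-5.8, -2.4, 13.7]
grip_width: 0.0003
```

Emit:
drive_tool(offset=[[0.001,0,0],[0.001,0,0]], angular=[[0,0,0],[0,0,0]])

```text
time_s: 15.4
tool_pos: [0.4536, 0.1336, 0.19]
tool_rot: [-155.5, 89.5, -74.9]
force: [-5.1, -1.2, 12.8]
grip_width: 0.0001
```

Emit:
drive_tool(offset=[[0.003,0,0],[0.006,0,0],[0.006,0,0]], angular=[[0,0,0],[0,0,0],[0,0,0]])

```text
time_s: 15.78
tool_pos: [0.4535, 0.1334, 0.1859]
tool_rot: [-157.5, 89.4, -77.0]
force: [-5.2, -3.1, 15.4]
grip_width: 0.0004
```

Emit:
drive_tool(offset=[[0.003,0,0],[0.005,0,0],[0.005,0,0]], angular=[[0,0,0],[0,0,0],[0,0,0]])

```text
time_s: 16.15
tool_pos: [0.4536, 0.1333, 0.183]
tool_rot: [-157.8, 89.4, -77.3]
force: [-6.3, -0.9, 15.2]
grip_width: 0.0006
```

Run:
```python
from wp import *
p=np.load('pics/L.npy')
snap('scene','s9')
b=cv2.imread('pics/s9.png')
cv2.imwrite('pics/s9c.png',cv2.resize(b[70:215,250:410],None,fx=4.1,fy=4.1,interpolation=cv2.INTER_CUBIC))
rel([])
import fit
for t in(0,.3,.36,.42):
  for nm,r,x in(('tail',-.09,.06),('axle',.15,.107),('tipend',.15,.06)):
    a=.4-t;print(t,nm,np.round((fit.proj('scene',W(p,[x,.05-r*np.cos(a),.2+r*np.sin(a)]))-[250,70])*4.1).tolist())
```

```text
t 16.2 tcp [0.4536 0.1333 0.183 ] F [-5.8 -2.5 15.1] w 0.001
0 tail [[559.0, 335.0]]
0 axle [[246.0, 336.0]]
0 tipend [[232.0, 274.0]]
0.3 tail [[579.0, 308.0]]
0.3 axle [[221.0, 383.0]]
0.3 tipend [[207.0, 322.0]]
0.36 tail [[582.0, 303.0]]
0.36 axle [[219.0, 393.0]]
0.36 tipend [[205.0, 331.0]]
0.42 tail [[584.0, 297.0]]
0.42 axle [[218.0, 401.0]]
0.42 tipend [[204.0, 341.0]]
```

View pics/s9c.png

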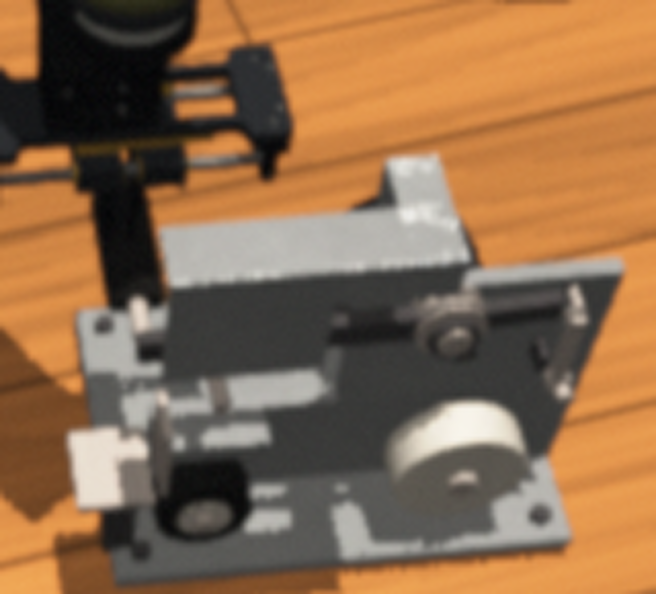

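Emit:
drive_tool(offset=[[0.002,0,0],[0.004,0,0],[0.004,0,0]], angular=[[0,0,0],[0,0,0],[0,0,0]])

```text
time_s: 16.58
tool_pos: [0.4536, 0.1332, 0.1811]
tool_rot: [-158.3, 89.3, -77.7]
force: [-6.9, -1.6, 14.9]
grip_width: 0.0003
```

Emit:
drive_tool(offset=[[0.002,0,0],[0.004,0,0],[0.004,0,0]], angular=[[0,0,0],[0,0,0],[0,0,0]])

```text
time_s: 16.95
tool_pos: [0.4536, 0.1331, 0.1802]
tool_rot: [-158.7, 89.2, -78.2]
force: [-9.4, -2.5, 21.4]
grip_width: 0.0003
```

Emit:
drive_tool(offset=[[-0.001,0,0],[-0.002,0,0],[-0.002,0,0],[-0.002,0,0],[-0.002,0,0]], angular=[[0,0,0],[0,0,0],[0,0,0],[0,0,0],[0,0,0]])

```text
time_s: 17.58
tool_pos: [0.4536, 0.1332, 0.1844]
tool_rot: [-158.7, 89.1, -78.2]
force: [-6.2, -0.5, 14.8]
grip_width: 0.0003
```

Run:
```python
from wp import *
snap('scene','s10');snap('top','t10');snap('wrist','w10');rel([])
b=cv2.imread('pics/s10.png')
cv2.imwrite('pics/s10c.png',cv2.resize(b[70:300,100:410],None,fx=2.58,fy=2.58,interpolation=cv2.INTER_CUBIC))
```

```text
t 17.725 tcp [0.4536 0.1332 0.1844] F [-5.8 -0.5 15.5] w 0.0
```

View pics/s10c.png

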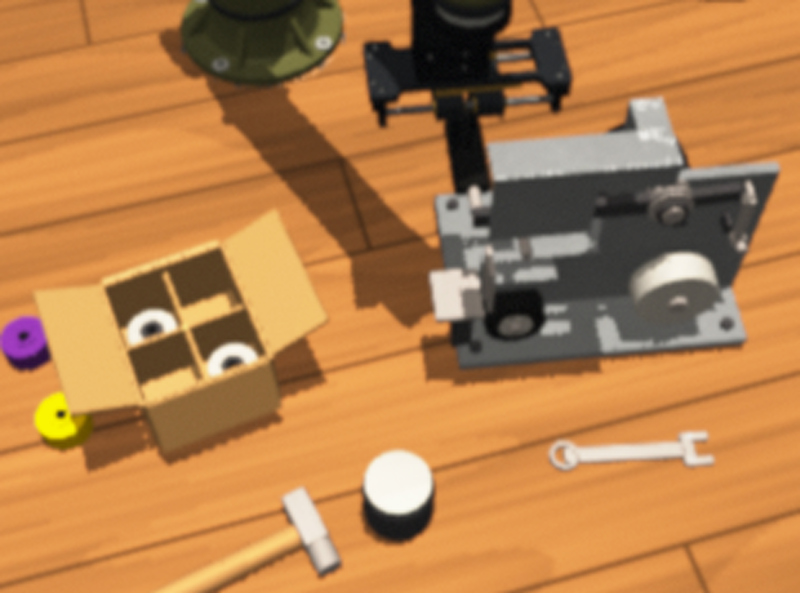

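View pics/w10.png

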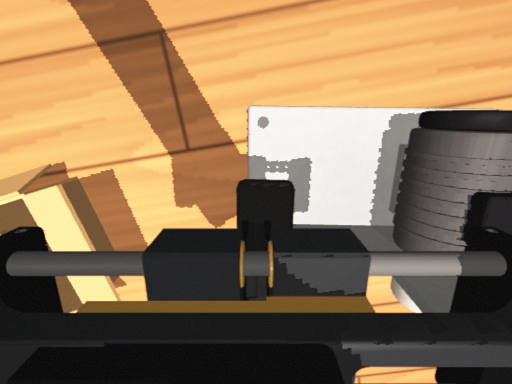

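View pics/t10.png

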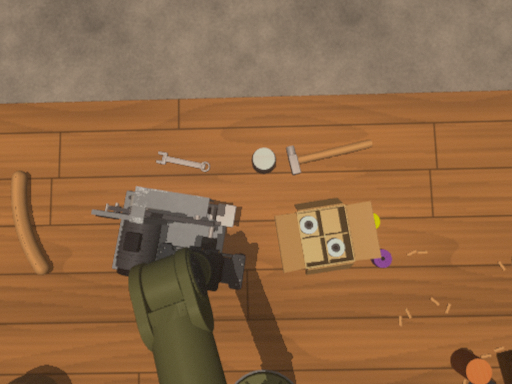

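```bash
python3 -c "
from h import *
o=telemetry.get_obs();print(o['time_s'],o['tool_pos'],o['force']);print(sign_off())"
```

```text
17.725 [0.45362552 0.13321469 0.18441334] [-5.8258905  -0.51545227 15.45111988]
the job is handed in; nothing more can be done
None
```

I folded both long flaps back to the outside and pushed the tension arm down past the click. I handed in at 17.7 s with the closed fingertips still holding the paddle down.

- **Flaps:** each was pressed until it met its limit, at about 17 N. The +y flap's corners matched 2.75 rad to within 1–2 pixels in the scene picture. I did not measure the −y flap separately; it hit its stop at the same height and looks fully back in the last pictures. Both wheels are still in their cells.
- **Tension arm:** I touched the lower stop lightly, where the force rose from 15 to 21 N at TCP z = 0.180 m. I then backed off 4 mm. That puts the arm at about 0.40 of 0.42 rad, with a steady push of about 15 N up on the hand. The hand is therefore carrying the arm rather than the pawl or the stop. The axle shows well below the guard.
- **Bystanders:** the hammer, spanner and tin are where they were in the first pictures.

**Disagreement:** the closed fingertips made contact about 24 mm behind the TCP, not 8 mm ahead of it as the description says. The wrist camera and both contacts agreed on this, so I set the heights by force and pictures instead.

I could not read the pawl's angle directly. That the arm is past the click follows from its distance to the lower stop.

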